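# Grater over the counter's edge and onto the mug

### The arm

A 6-joint arm with a two-finger parallel gripper is mounted at the origin on a cart in front of the work surface, level with it; the furniture and walls round the work are solid. World frame = base frame: x ahead of the robot, y to its left, z up, the work surface at z = 0. Lengths are in m, angles in rad, forces in N, time in s.
With the tool pointing down it reaches from about 0.35 to 0.85 m from the base axis. Payload 8.1 kg.
Tool frame: the origin (TCP) lies midway between the tips of the shut fingers; the grasp point (between the pads) lies 19 mm behind it; z points along the fingers, y is the line along which they close (so a half turn about z gives the same grasp; the last joint's range is limited). The gripper opens to 93 mm and grips with 3 to 60 N. Pads are 15 mm wide; open, the fingers measure 128 mm over their backs; the gripper's body (75 mm by 188 mm) begins 65 mm behind the grasp point.
Start: joints at [-1.266, 0.13, 1.488, -0, 1.523, -0.085], TCP at [0.228, -0.555, 0.219] pointing down, gripper open.
Joint ranges: [-2.96, 2.96], [-0.89, 2.26], [0.02, 2.5], [-1.34, 4.48], [0, 2.73], [-2.66, 2.66]. Speed limits (rad/s): [2.39, 2.39, 2.79, 3.14, 3.14, 3.14].

### API

Orientations are given as a rotation vector (axis times angle).
In Python, from plant import read_state, read_camera, camera_model, close_job gives the robot as it stands. The module is installed in compiled form; this text tells all that it offers.
- The arm moves only by the tool carry_out, never from a script. Its argument "moves" is a list of rows, each an object of numbers: "jaw": the finger opening in m, from 0 to 0.093; "dx", "dy", "dz": the shift along the tool's x, y, z in m; "yaw": the turn about the tool's z in rad. In form: [{"jaw": .., "dx": .., "dy": .., "dz": .., "yaw": ..}, ...]. A call has 1 to 8 rows; each row shifts and turns the commanded pose from where the row before left it, along the tool's axes as they then stand; what a row does not reach is not made up. A row lasts 1/8 s, in which the tool goes at most 62.5 mm and 10.7 degrees, less where a joint would pass 70% of its speed; a pose out of reach is approached as far as the arm can. A call is refused whole if a number of a shift passes 0.0625 or a number of a turn 0.188, either way. A call with a gripper value outside its range is refused whole. The fingers move at their own pace and stop on an object; "grip_force" is the grip in N (left out, the last holds). Time passes only in rows, so rows that do not move let the fingers close. It gives the time, the measured TCP pose, the force, the opening and the grip force at its end, in the units of the state.
- read_state(): the state, without advancing time (a new reading comes with each control period).
- read_camera(name): name is "side" or "top" or "wrist"; returns the picture (420x560x3 uint8, red, green, blue); there is no depth.
- camera_model(name): a dict with "camera_matrix" (3x3 intrinsics, pixels), "view" (4x4, takes a point from world to camera coordinates). Camera axes: x right, y up, looking along -z (the intrinsics and any distortion apply to the point x, -y, -z); pixel columns grow to the right and rows downward; lengths in m; the calibration is good to about 2 mm. A picture is of the moment at which its call begins: read the wrist's pose just before it. camera_model takes no time and is no camera call; for the wrist camera it gives the pose at the moment of the call.
- close_job(): hands the job in; it is judged then, once.
The state is a dict: "t": time; "q": joint angles; "dq": joint speeds; "joint_torque": joint torques, N m; "tool_pos": TCP position; "orientation": TCP orientation; "force": force on the tool from outside, world axes, zero at the start; "wrist_torque": the same for the moment, N m; "opening": finger opening in m; "gripper_force": force on a finger pad.
Only numpy, scipy, OpenCV 4.12 (cv2) and the standard library are available. Lean on these libraries where they do the work, as an engineer would, in place of code of your own. Each camera call takes 0.05 s, during which the arm holds its last target. There are 200 camera calls.

### The job

Set the flat steel grater with the red ends ready over the mug of coffee, to grate some spice into it. The grater lies flat and is too thin to pick up, so slide it towards the right until one end sticks well out past the counter's right-hand edge, then pick it up and lay it flat across the top of the mug, with its middle over the middle of the mug. Leave the bamboo spatula where it lies, and leave the mug standing upright.

Things in the scene. Friction and masses are not known exactly. Their poses are not given: they have to be found in the camera images.
- grater: flat hand grater, 60 x 200 x 3 mm, 0.09 to 0.18 kg: grey steel with dark holes in the middle 110 mm, red grippy silicone over the last 45 mm at both ends (equally wide and thick), slippery underside. Length within 10 degrees of world y. Origin: centre of underside; x across its width, y along its length, z up. A finger pressed down with 5 to 10 N on a red end and moved sideways drags it along
- grater_end (a point): middle of the grater's short edge at its own -y end, at half thickness: the end nearer the counter's right-hand edge, 100 mm from the grater's middle
- spatula: flat pale bamboo spatula, 60 x 200 x 3 mm with half-round ends, lying flat beside the grater (which of the two is nearer to the robot varies; they lie about 115 mm or more apart between their middles, across x). Origin: centre of the underside; y along its length. Not to be touched
- mug: loose mug filled with coffee (modelled solid), green above and white below, 93 mm high, 0.32 kg, about 90 mm across the rim, handle on its own -y side, reaching 82 mm from the cup's axis and 83 mm up. Origin: on the underside, 17.5 mm from the cup's axis towards the handle; z up
- mug_rim (a point): centre of the mug's round mouth, on the cup's axis, level with the rim (93 mm above the counter)
- counter_edge (a point): point on the top of the counter's right-hand edge, a straight edge parallel to world x; the counter's top is z = 0 and ends at this point's y, the air beyond (-y) is free down to the floor

How it is judged:
By the outcome, as a careful person would: the job done as asked, in the order asked, and still so for the second after the job is handed in, with the robot touching nothing.
It also fails if it takes over 58 s, if anything falls off the work surface, if the arm or the gripper's body presses on something with over 40 N, if the wrist force passes 120 N, or if a joint passes its speed limit or range.

## Working session

There is one attempt and no reset: what is moved stays moved. The work goes in short steps, Python scripts to look and compute and a tool call to move; the robot and the scene stay as the last step left them, time stands still between calls to the robot, and variables do not carry over. Pictures are saved under pics/ and viewed, at most 10 in all, crops included, and the job is handed in when it is done.

Besides the shell and the picture viewer there is one more tool, called after ">>>" as name([rows], argument=value, ...), one row to a line, values as JSON. carry_out: Moves the arm, as the interface text tells. Its arguments: {"type":"object","properties":{"moves":{"type":"array","items":{"type":"object","properties":{"jaw":{"type":"number"},"dx":{"type":"number"},"dy":{"type":"number"},"dz":{"type":"number"},"yaw":{"type":"number"}}}},"grip_force":{"type":"number"}},"required":["moves"]}

```bash
mkdir -p pics; python3 - <<'E'
from plant import *
import cv2,numpy as np
s=read_state();print(s)
a=read_camera("top");b=read_camera("side")
cv2.imwrite("pics/top.png",a[:,:,::-1]);cv2.imwrite("pics/side.png",b[:,:,::-1])
for n in("top","side","wrist"):print(n,camera_model(n))
E
```

```text
{'t': 0.0, 'q': array([-1.26638494e+00,  1.31134462e-01,  1.48925837e+00, -2.35057838e-05,
        1.52299599e+00, -8.53945439e-02]), 'dq': array([ 0.0004516 ,  0.00070486,  0.00102144,  0.00017212, -0.00082179,
       -0.0006393 ]), 'joint_torque': array([ 3.18329359e-03, -5.59841073e+01, -4.91757524e+01,  7.71065452e-02,
        3.59418208e-02, -1.32793002e-04]), 'tool_pos': array([ 0.22785253, -0.55444769,  0.21761488]), 'orientation': array([-3.08036175e+00, -6.08092935e-01,  3.44813289e-04]), 'force': array([-0.36191206,  0.27684891, -0.61250206]), 'wrist_torque': array([-0.00251611, -0.06627682,  0.03858776]), 'gripper_force': 0.0, 'opening': 0.09272113542844633}
top {'camera_matrix': array([[499.76072205,   0.        , 269.78941952],
       [  0.        , 499.76072205, 210.47890991],
       [  0.        ,   0.        ,   1.        ]]), 'view': array([[ 0.00603953, -0.99996119, -0.00641503, -0.00467936],
       [ 0.9886521 ,  0.00500804,  0.15013973, -0.51386591],
       [-0.15010178, -0.007249  ,  0.98864397, -0.99308482],
       [ 0.        ,  0.        ,  0.        ,  1.    
[... 173 characters left out ...]
.        ]]), 'view': array([[ 0.99960357, -0.01409796, -0.0243711 , -0.48039172],
       [ 0.02792132,  0.38508754,  0.92245758, -0.07101455],
       [-0.00361976, -0.92277236,  0.38532851, -1.02323378],
       [ 0.        ,  0.        ,  0.        ,  1.        ]])}
wrist {'camera_matrix': array([[311.13266144,   0.        , 273.06044543],
       [  0.        , 311.13266144, 206.83592139],
       [  0.        ,   0.        ,   1.        ]]), 'view': array([[ 0.3790284 , -0.92538241, -0.00220621, -0.59997159],
       [ 0.88251472,  0.36218536, -0.29998256,  0.03472063],
       [ 0.27839764,  0.11175489,  0.95394213, -0.39339552],
       [ 0.        ,  0.        ,  0.        ,  1.        ]])}
```

View pics/top.png

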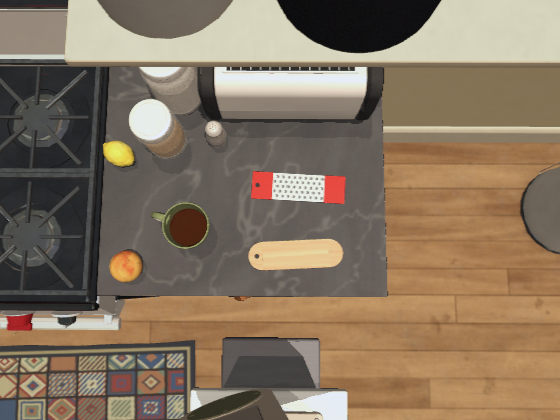

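View pics/side.png

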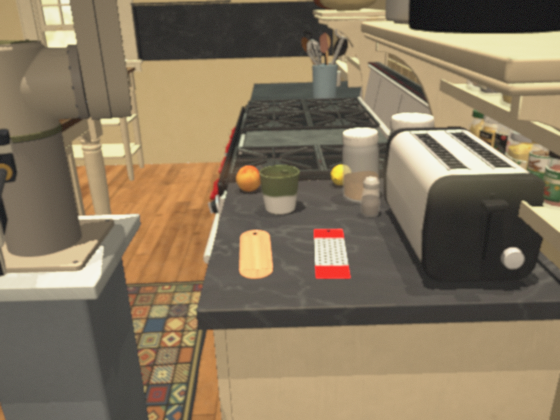

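Top view: grater centre is near (298,187), spatula (296,255), mug mouth (186,226) with its handle at left, and the counter's right edge at column ~386. The toaster stands behind the grater. I'll measure these precisely.

```bash
cat > h.py <<'E'
from plant import *
import cv2,numpy as np
def ray(n,uv,z,m=None):
    m=m or camera_model(n);K,V=m["camera_matrix"],m["view"]
    d=np.linalg.inv(K)@[uv[0],uv[1],1];d=np.array([d[0],-d[1],-d[2]])
    R,t=V[:3,:3],V[:3,3];c=-R.T@t;w=R.T@d
    return c+w*(z-c[2])/w[2]
def proj(n,p,m=None):
    m=m or camera_model(n);q=m["view"][:3,:3]@p+m["view"][:3,3];q=m["camera_matrix"]@[q[0],-q[1],-q[2]]
    return q[:2]/q[2]
def red(im,lo=140):
    h=cv2.cvtColor(im,cv2.COLOR_RGB2HSV)
    m=(((h[...,0]<5)|(h[...,0]>174))&(h[...,1]>180)&(h[...,2]>lo)).astype(np.uint8)
    n,l,st,c=cv2.connectedComponentsWithStats(m)
    return [(st[i],c[i],cv2.minAreaRect(np.argwhere(l==i)[:,::-1].astype(np.float32))) for i in range(1,n) if st[i][4]>60]
E
python3 - <<'E'
from h import *
a=cv2.imread("pics/top.png")[:,:,::-1].copy()
for st,c,r in red(a):
    print(st,c,r,ray("top",r[0],.003).round(4))
print("rim guess",[ray("top",p,.093).round(4) for p in((163,226),(210,226),(186,203),(186,248))])
print("edge",[ray("top",p,0).round(4) for p in((384,130),(386,200),(387,290))])
print("toaster base/top",ray("top",(290,122),0),ray("top",(290,95),.18))
print("spat",[ray("top",p,.003).round(4) for p in((249,256),(343,253))])
cv2.imwrite("pics/c1.png",cv2.resize(a[130:310,110:390,::-1],None,fx=2.8,fy=2.8,interpolation=cv2.INTER_CUBIC))
E
```

```text
[252 171  21  28 470] [261.83404255 184.74255319] ((261.7323303222656, 185.01551818847656), (19.157470703125, 26.940195083618164), 3.814074993133545) [0.5747 0.0161 0.003 ]
[325 176  20  28 451] [334.58536585 188.00665188] ((334.5, 189.5), (27.0, 19.0), 90.0) [ 0.5656 -0.1404  0.003 ]
[  7 315  24  15 271] [ 17.84132841 322.95202952] ((18.581539154052734, 322.4676818847656), (14.200325012207031, 22.520828247070312), 86.8201675415039) [0.2818 0.5179 0.003 ]
rim guess [array([0.474 , 0.2057, 0.093 ]), array([0.4745, 0.114 , 0.093 ]), array([0.5197, 0.1622, 0.093 ]), array([0.4314, 0.1595, 0.093 ])]
edge [array([ 0.6996, -0.251 ,  0.    ]), array([ 0.5438, -0.2509,  0.    ]), array([ 0.3529, -0.2475,  0.    ])]
toaster base/top [ 0.71704315 -0.0448508   0.        ] [ 0.70790678 -0.03881013  0.18      ]
spat [array([0.422 , 0.0417, 0.003 ]), array([ 0.4294, -0.1564,  0.003 ])]
```

View pics/c1.png

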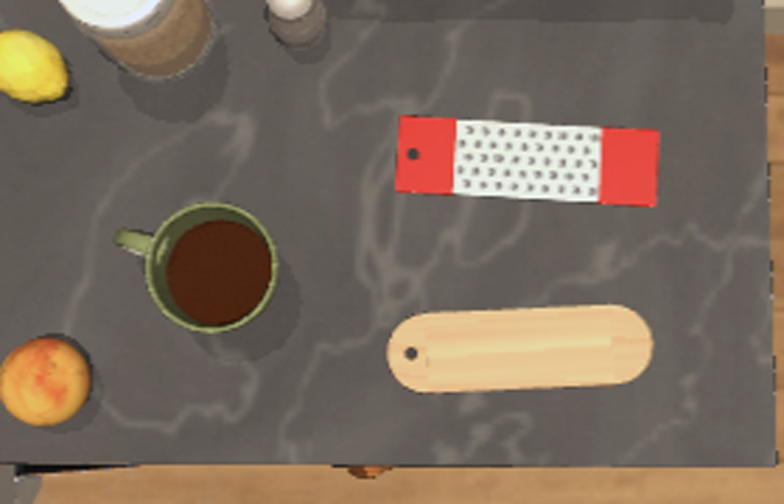

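Crop: grater spans (397,115)-(659,207), and the mug mouth centre is (212,267), giving mug_rim ≈ (0.4765, 0.1615). The grater centre is ≈ (0.571, -0.062), yaw about -2.6°, and the edge is at y ≈ -0.25. The plan is to press on the far red end (+y), drag it about 158 mm towards -y, then grip the overhanging end across its width. I'll align the tool first.

>>> carry_out([
  {"jaw":0,"yaw":-0.162},
  {"yaw":-0.162},
  {"yaw":-0.162},
  {"yaw":-0.162},
  {"yaw":-0.162},
  {"yaw":-0.162},
  {"yaw":-0.162},
  {"yaw":0},
], grip_force=20)

```text
invalid input at $.moves[0]: expected keys jaw, dx, dy, dz, yaw
```

>>> carry_out([
  {"jaw":0,"dx":0,"dy":0,"dz":0,"yaw":-0.162},
  {"jaw":0,"dx":0,"dy":0,"dz":0,"yaw":-0.162},
  {"jaw":0,"dx":0,"dy":0,"dz":0,"yaw":-0.162},
  {"jaw":0,"dx":0,"dy":0,"dz":0,"yaw":-0.162},
  {"jaw":0,"dx":0,"dy":0,"dz":0,"yaw":-0.162},
  {"jaw":0,"dx":0,"dy":0,"dz":0,"yaw":-0.162},
  {"jaw":0,"dx":0,"dy":0,"dz":0,"yaw":-0.162},
  {"jaw":0,"dx":0,"dy":0,"dz":0,"yaw":0},
], grip_force=20)

```text
t: 1.1
tool_pos: [0.2279, -0.5547, 0.2181]
orientation: [-2.274, -2.167, -0.001]
force: [-0.2, -0.4, 0.5]
opening: 0.0178
gripper_force: 0.0
```

>>> carry_out([
  {"jaw":0,"dx":0.042,"dy":0.023,"dz":0,"yaw":0},
  {"jaw":0,"dx":0.042,"dy":0.023,"dz":0,"yaw":0},
  {"jaw":0,"dx":0.042,"dy":0.023,"dz":0,"yaw":0},
  {"jaw":0,"dx":0.042,"dy":0.023,"dz":0,"yaw":0},
  {"jaw":0,"dx":0.042,"dy":0.023,"dz":0,"yaw":0},
  {"jaw":0,"dx":0.042,"dy":0.023,"dz":0,"yaw":0},
  {"jaw":0,"dx":0.042,"dy":0.023,"dz":0,"yaw":0},
  {"jaw":0,"dx":0.042,"dy":0.023,"dz":0,"yaw":0},
])

```text
t: 2.1
tool_pos: [0.4282, -0.2266, 0.2186]
orientation: [2.278, 2.163, 0.0]
force: [0.1, -0.6, 0.2]
opening: 0.0009
gripper_force: 0.0
```

>>> carry_out([
  {"jaw":0,"dx":0.042,"dy":0.023,"dz":0,"yaw":0},
  {"jaw":0,"dx":0.042,"dy":0.023,"dz":0,"yaw":0},
  {"jaw":0,"dx":0.042,"dy":0.023,"dz":0,"yaw":0},
  {"jaw":0,"dx":0.042,"dy":0.023,"dz":0,"yaw":0},
  {"jaw":0,"dx":0.042,"dy":0.023,"dz":0.03,"yaw":0},
  {"jaw":0,"dx":0.036,"dy":0.02,"dz":0.04,"yaw":0},
  {"jaw":0,"dx":0,"dy":0,"dz":0.04,"yaw":0},
  {"jaw":0,"dx":0,"dy":0,"dz":0,"yaw":0},
])

```text
t: 3.1
tool_pos: [0.5707, 0.0121, 0.1044]
orientation: [-2.271, -2.162, 0.009]
force: [0.6, -0.9, -0.3]
opening: 0.0002
gripper_force: 0.0
```

```bash
python3 - <<'E'
from h import *
print(read_state()["tool_pos"]);m=camera_model("wrist");w=read_camera("wrist")
cv2.imwrite("pics/w1.png",w[:,:,::-1])
for st,c,r in red(w): print(st,c,[ray("wrist",p,.003,m).round(4) for p in (c,*cv2.boxPoints(r))])
print(proj("wrist",read_state()["tool_pos"],m))
E
```

```text
[0.57069189 0.01208478 0.10442889]
[ 244  177   69   47 2334] [280.20137104 194.81705227] [array([0.5772, 0.0219, 0.003 ]), array([0.5462, 0.0396, 0.003 ]), array([0.6057, 0.0367, 0.003 ]), array([ 0.6052, -0.0062,  0.003 ]), array([ 0.5428, -0.0033,  0.003 ])]
[275.29128313 259.5067084 ]
```

View pics/w1.png

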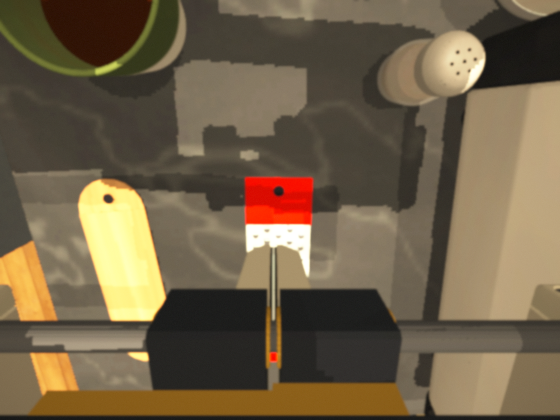

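The red end spans x 0.545–0.605 and y -0.005–0.038 (pixels 244–313, 177–224), so the press point is good. I'll descend.

>>> carry_out([
  {"jaw":0,"dx":0.002,"dy":0.004,"dz":0.04,"yaw":0},
  {"jaw":0,"dx":0,"dy":0,"dz":0.036,"yaw":0},
  {"jaw":0,"dx":0,"dy":0,"dz":0.014,"yaw":0},
  {"jaw":0,"dx":0,"dy":0,"dz":0.005,"yaw":0},
  {"jaw":0,"dx":0,"dy":0,"dz":0.002,"yaw":0},
  {"jaw":0,"dx":0,"dy":0,"dz":0.001,"yaw":0},
  {"jaw":0,"dx":0,"dy":0,"dz":0,"yaw":0},
])

```text
t: 4.03
tool_pos: [0.5787, 0.0132, 0.0115]
orientation: [2.272, 2.168, 0.001]
force: [-0.1, -0.1, 0.5]
opening: 0.0005
gripper_force: 0.0
```

>>> carry_out([
  {"jaw":0,"dx":0,"dy":0,"dz":0.004,"yaw":0},
  {"jaw":0,"dx":0,"dy":0,"dz":0.002,"yaw":0},
  {"jaw":0,"dx":0,"dy":0,"dz":0.001,"yaw":0},
  {"jaw":0,"dx":0,"dy":0,"dz":0,"yaw":0},
])

```text
t: 4.53
tool_pos: [0.5781, 0.0132, 0.0036]
orientation: [-2.273, -2.169, 0.0]
force: [-0.1, -0.0, 0.4]
opening: 0.0004
gripper_force: 0.0
```

>>> carry_out([
  {"jaw":0,"dx":0,"dy":0,"dz":0.001,"yaw":0},
  {"jaw":0,"dx":0,"dy":0,"dz":0,"yaw":0},
])

```text
t: 4.78
tool_pos: [0.5784, 0.0132, 0.0033]
orientation: [2.273, 2.168, 0.001]
force: [-1.9, -0.1, 6.2]
opening: 0.0006
gripper_force: 2.6
```

>>> carry_out([
  {"jaw":0,"dx":-0.005,"dy":0,"dz":0.0003,"yaw":0},
  {"jaw":0,"dx":-0.01,"dy":0,"dz":0,"yaw":0},
  {"jaw":0,"dx":-0.01,"dy":0,"dz":0,"yaw":0},
  {"jaw":0,"dx":0,"dy":0,"dz":0,"yaw":0},
])

```text
t: 5.28
tool_pos: [0.5779, -0.013, 0.0033]
orientation: [2.272, 2.167, 0.001]
force: [-0.8, -2.3, 5.0]
opening: 0.0002
gripper_force: 2.7
```

```bash
python3 - <<'E'
from h import *
m=camera_model("wrist");w=read_camera("wrist");cv2.imwrite("pics/w2.png",w[:,:,::-1])
for st,c,r in red(w): print(st,c,[ray("wrist",p,.003,m).round(4) for p in (c,*cv2.boxPoints(r))])
a=read_camera("top");cv2.imwrite("pics/t2.png",a[:,:,::-1])
for st,c,r in red(a): print(st,c,ray("top",c,.003).round(4))
E
```

```text
[ 215  216  105   69 4317] [263.90965949 240.73198981] [array([ 0.5736, -0.0029,  0.003 ]), array([0.5467, 0.0137, 0.003 ]), array([0.6057, 0.0108, 0.003 ]), array([ 0.6055, -0.0331,  0.003 ]), array([ 0.5421, -0.03  ,  0.003 ])]
[337 176  20  28 519] [346.49132948 189.4238921 ] [ 0.5659 -0.1661  0.003 ]
[  7 315  23  15 246] [ 17.12195122 323.12601626] [0.2805 0.5208 0.003 ]
```

It drags along without slip (26 mm so far). Continuing.

>>> carry_out([
  {"jaw":0,"dx":-0.008,"dy":0,"dz":0.0003,"yaw":0},
  {"jaw":0,"dx":-0.01,"dy":0,"dz":0,"yaw":0},
  {"jaw":0,"dx":-0.01,"dy":0,"dz":0,"yaw":0},
  {"jaw":0,"dx":-0.01,"dy":0,"dz":0,"yaw":0},
  {"jaw":0,"dx":-0.01,"dy":0,"dz":0,"yaw":0},
  {"jaw":0,"dx":-0.01,"dy":0,"dz":0,"yaw":0},
  {"jaw":0,"dx":-0.01,"dy":0,"dz":0,"yaw":0},
])

```text
t: 6.25
tool_pos: [0.5749, -0.08, 0.0033]
orientation: [2.272, 2.168, 0.003]
force: [0.9, 3.4, 7.9]
opening: 0.0005
gripper_force: 3.6
```

>>> carry_out([
  {"jaw":0,"dx":-0.01,"dy":0,"dz":0,"yaw":0},
  {"jaw":0,"dx":-0.01,"dy":0,"dz":0,"yaw":0},
  {"jaw":0,"dx":-0.01,"dy":0,"dz":0,"yaw":0},
  {"jaw":0,"dx":-0.01,"dy":0,"dz":0,"yaw":0},
  {"jaw":0,"dx":-0.01,"dy":0,"dz":0,"yaw":0},
  {"jaw":0,"dx":-0.01,"dy":0,"dz":0,"yaw":0},
  {"jaw":0,"dx":0,"dy":0,"dz":0,"yaw":0},
])

```text
t: 7.12
tool_pos: [0.572, -0.1413, 0.0033]
orientation: [2.272, 2.166, 0.001]
force: [-0.6, -3.8, 6.7]
opening: 0.0006
gripper_force: 3.1
```

```bash
python3 - <<'E'
from h import *
m=camera_model("wrist");w=read_camera("wrist");cv2.imwrite("pics/w3.png",w[:,:,::-1])
for st,c,r in red(w): print(st,c,[ray("wrist",p,.003,m).round(4) for p in (c,*cv2.boxPoints(r))])
a=read_camera("top");cv2.imwrite("pics/t3.png",a[:,:,::-1])
for st,c,r in red(a): print(st,c,ray("top",c,.003).round(4),[ray("top",p,.003).round(4) for p in cv2.boxPoints(r)])
E
```

```text
[ 215  216  105   69 4321] [264.28766489 240.92247165] [array([ 0.5679, -0.1312,  0.003 ]), array([ 0.5359, -0.1575,  0.003 ]), array([ 0.5409, -0.1141,  0.003 ]), array([ 0.5999, -0.1177,  0.003 ]), array([ 0.5993, -0.1614,  0.003 ])]
[411 180   6  27  96] [414.02083333 195.36458333] [ 0.5536 -0.3105  0.003 ] [array([ 0.5306, -0.3022,  0.003 ]), array([ 0.5879, -0.3094,  0.003 ]), array([ 0.587 , -0.3189,  0.003 ]), array([ 0.5298, -0.3116,  0.003 ])]
[  7 315  24  15 256] [ 17.359375   323.07421875] [0.2806 0.5203 0.003 ] [array([0.2948, 0.5432, 0.003 ]), array([0.2976, 0.4965, 0.003 ]), array([0.2689, 0.4926, 0.003 ]), array([0.2661, 0.5391, 0.003 ])]
```

>>> carry_out([
  {"jaw":0,"dx":0,"dy":0,"dz":-0.01,"yaw":0},
  {"jaw":0,"dx":0,"dy":0,"dz":-0.03,"yaw":0},
  {"jaw":0.093,"dx":-0.02,"dy":-0.0045,"dz":-0.04,"yaw":0},
  {"jaw":0.093,"dx":-0.04,"dy":0,"dz":-0.02,"yaw":0},
  {"jaw":0.093,"dx":-0.04,"dy":0,"dz":0,"yaw":0},
  {"jaw":0.093,"dx":-0.042,"dy":0,"dz":0,"yaw":0},
  {"jaw":0.093,"dx":0,"dy":0,"dz":0,"yaw":0},
  {"jaw":0.093,"dx":0,"dy":0,"dz":0,"yaw":0},
])

```text
t: 8.22
tool_pos: [0.5595, -0.2808, 0.1019]
orientation: [-2.273, -2.167, -0.0]
force: [0.1, 1.0, 0.1]
opening: 0.0557
gripper_force: 0.0
```

```bash
python3 - <<'E'
from h import *
m=camera_model("wrist");w=read_camera("wrist");cv2.imwrite("pics/w4.png",w[:,:,::-1])
for st,c,r in red(w): print(st,c,[ray("wrist",p,.003,m).round(4) for p in (c,*cv2.boxPoints(r))])
a=read_camera("top");cv2.imwrite("pics/t4.png",a[:,:,::-1])
for st,c,r in red(a): print(st,c,ray("top",c,.003).round(4),[ray("top",p,.003).round(4) for p in cv2.boxPoints(r)])
E
```

```text
[268   0  50  40 937] [298.86872999  11.73639274] [array([ 0.5866, -0.1293,  0.003 ]), array([ 0.5639, -0.1205,  0.003 ]), array([ 0.6001, -0.1223,  0.003 ]), array([ 0.6   , -0.1482,  0.003 ]), array([ 0.5625, -0.1464,  0.003 ])]
[ 243  198   64   44 1559] [279.58050032 215.6568313 ] [array([ 0.5653, -0.2896,  0.003 ]), array([ 0.5336, -0.2715,  0.003 ]), array([ 0.5894, -0.2742,  0.003 ]), array([ 0.5887, -0.3156,  0.003 ]), array([ 0.5304, -0.3128,  0.003 ])]
[250 232  16   9  84] [258.16666667 237.        ] [array([ 0.5447, -0.3095,  0.003 ]), array([ 0.5375, -0.3042,  0.003 ]), array([ 0.5513, -0.3048,  0.003 ]), array([ 0.5509, -0.3128,  0.003 ]), array([ 0.537 , -0.3121,  0.003 ])]
[323 175  21  28 450] [333.74666667 186.73333333] [ 0.5717 -0.1388  0.003 ] [array([ 0.5974, -0.116 ,  0.003 ]), array([ 0.5976, -0.1591,  0.003 ]), array([ 0.5385, -0.1582,  0.003 ]), array([ 0.5383, -0.1154,  0.003 ])]
[  7 315  24  15 272] [ 17.875      322.92279412] [0.2809 0.5193 0.003 ] [array([0.2948, 0.5432, 0.003 ]), array([0.2976, 0.4965, 0.003 ]), array([0.2689, 0.4926, 0.003 ]), array([0.2661, 0.5391, 0.003 ])]
```

View pics/w4.png

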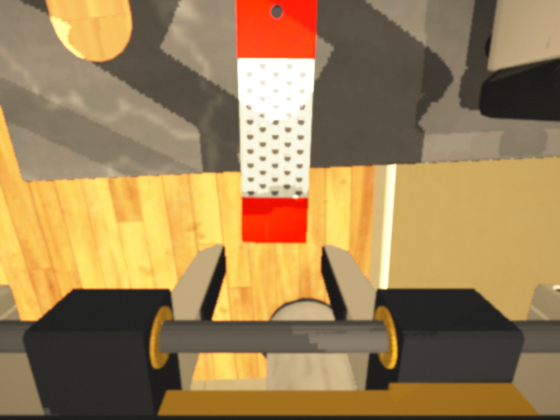

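The grater sticks out about 65 mm past the edge (edge row ~168, end row ~242). The fingers straddle it symmetrically and the jaw is still opening. Let it open, then go down beside the end.

>>> carry_out([
  {"jaw":0.093,"dx":0,"dy":0,"dz":0,"yaw":0},
  {"jaw":0.093,"dx":0,"dy":0,"dz":0,"yaw":0},
  {"jaw":0.093,"dx":0,"dy":0,"dz":0.03,"yaw":0},
  {"jaw":0.093,"dx":0,"dy":0,"dz":0.03,"yaw":0},
  {"jaw":0.093,"dx":0,"dy":0,"dz":0.025,"yaw":0},
  {"jaw":0.093,"dx":0,"dy":0,"dz":0.02,"yaw":0},
  {"jaw":0.093,"dx":0,"dy":0,"dz":0.012,"yaw":0},
  {"jaw":0.093,"dx":0,"dy":0,"dz":0,"yaw":0},
])

```text
t: 9.32
tool_pos: [0.5592, -0.2809, -0.0158]
orientation: [-2.272, -2.168, 0.001]
force: [0.0, -0.6, -0.4]
opening: 0.0929
gripper_force: 0.0
```

>>> carry_out([
  {"jaw":0.093,"dx":0,"dy":0,"dz":0,"yaw":0},
])

```text
t: 9.45
tool_pos: [0.5605, -0.2817, -0.0139]
orientation: [2.272, 2.168, 0.001]
force: [0.5, -0.6, 0.8]
opening: 0.0929
gripper_force: 0.0
```

>>> carry_out([
  {"jaw":0.093,"dx":0,"dy":0,"dz":0.0025,"yaw":0},
  {"jaw":0.07,"dx":0,"dy":0,"dz":0,"yaw":0},
  {"jaw":0.065,"dx":0,"dy":0,"dz":0,"yaw":0},
  {"jaw":0.065,"dx":0,"dy":0,"dz":0,"yaw":0},
  {"jaw":0.04,"dx":0,"dy":0,"dz":0,"yaw":0},
  {"jaw":0.04,"dx":0,"dy":0,"dz":0,"yaw":0},
  {"jaw":0.04,"dx":0,"dy":0,"dz":0,"yaw":0},
  {"jaw":0.04,"dx":0,"dy":0,"dz":0,"yaw":0},
], grip_force=50)

```text
t: 10.45
tool_pos: [0.5598, -0.2813, -0.0174]
orientation: [2.273, 2.168, 0.0]
force: [-0.1, -0.4, 0.3]
opening: 0.0576
gripper_force: 50.0
```

>>> carry_out([
  {"jaw":0.04,"dx":0,"dy":0,"dz":0,"yaw":0},
  {"jaw":0.04,"dx":0,"dy":0,"dz":-0.005,"yaw":0},
  {"jaw":0.04,"dx":0,"dy":0,"dz":-0.015,"yaw":0},
  {"jaw":0.04,"dx":0,"dy":0,"dz":-0.03,"yaw":0},
  {"jaw":0.04,"dx":0,"dy":0,"dz":-0.03,"yaw":0},
  {"jaw":0.04,"dx":0,"dy":0,"dz":0,"yaw":0},
])

```text
t: 11.2
tool_pos: [0.5622, -0.2828, 0.0668]
orientation: [2.268, 2.164, 0.003]
force: [0.1, 0.2, -2.0]
opening: 0.0576
gripper_force: 50.0
```

```bash
python3 - <<'E'
from h import *
print(read_state()["tool_pos"])
m=camera_model("wrist");w=read_camera("wrist");cv2.imwrite("pics/w5.png",w[:,:,::-1])
a=read_camera("side");cv2.imwrite("pics/s5.png",a[:,:,::-1])
c=cv2.resize(a[120:320,180:420],None,fx=2,fy=2)
cv2.imwrite("pics/c5.png",np.hstack([cv2.resize(w,(400,300)),c[:300,:400]])[:,:,::-1])
E
```

```text
[ 0.56222812 -0.28276708  0.06676449]
```

View pics/c5.png

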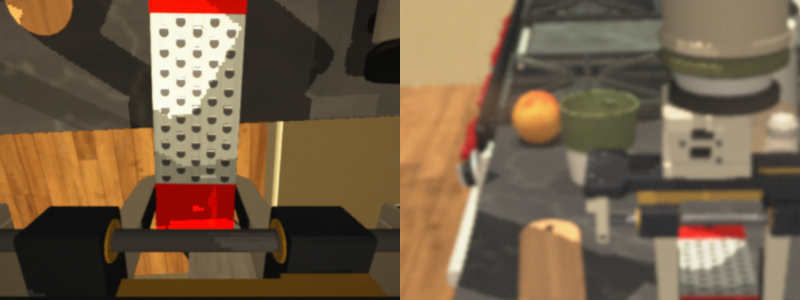

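Grater is held in the pads (wrist view: far red boundary at row ~12, near at ~183 in the scaled crop). Check its tilt from the boundaries, where 110 mm is expected if level.

```bash
python3 - <<'E'
from h import *
m=camera_model("wrist");w=cv2.imread("pics/w5.png")[:,:,::-1].copy()
h=cv2.cvtColor(w,cv2.COLOR_RGB2HSV);R=((h[...,0]<8)|(h[...,0]>172))&(h[...,1]>150)&(h[...,2]>60)
for c in(255,270,285,300):
    col=np.where(R[:,c])[0];top=col[col<100];lo=col[(col>200)]
    print(c,top.max() if len(top) else None,lo.min(),lo.max())
st=(h[...,1]<60)&(h[...,2]>150)
for r in(5,10,25,60,100,150,200,240,250,265):
    x=np.where(R[r,180:380] if r in(5,10,265) else st[r,180:380])[0]+180
    print(r,x.min() if len(x) else 0,x.max() if len(x) else 0)
p0=read_state()["tool_pos"]
for z in(.075,.08,.086,.09):print(z,ray("wrist",(275,17),z,m).round(4),ray("wrist",(275,257),z,m).round(4))
E
```

```text
255 17 257 321
270 18 257 321
285 18 258 321
300 18 258 321
5 208 346
10 208 346
25 210 341
60 211 339
100 213 337
150 214 333
200 289 308
240 0 0
250 0 0
265 218 329
0.075 [ 0.567  -0.1601  0.075 ] [ 0.5616 -0.2755  0.075 ]
0.08 [ 0.5669 -0.1614  0.08  ] [ 0.5617 -0.273   0.08  ]
0.086 [ 0.5668 -0.1629  0.086 ] [ 0.5618 -0.27    0.086 ]
0.09 [ 0.5667 -0.1639  0.09  ] [ 0.5619 -0.268   0.09  ]
```

```bash
python3 - <<'E'
from h import *
m=camera_model("wrist")
print(read_state()["tool_pos"],m["view"].round(4))
for y,z in((-.16,.086),(-.16,.081),(-.16,.075),(-.27,.086),(-.27,.083)):
    x=.5667 if y>-.2 else .5618
    a=proj("wrist",np.array([x-.03,y+.0014,z]),m);b=proj("wrist",np.array([x+.03,y-.0014,z]),m)
    print(y,z,a.round(1),b.round(1),(b-a)[0].round(1))
E
```

```text
[ 0.55976901 -0.28130511  0.06253963] [[ 9.988e-01 -4.800e-02 -2.000e-04 -5.731e-01]
 [ 4.570e-02  9.529e-01 -2.997e-01  2.319e-01]
 [ 1.460e-02  2.993e-01  9.540e-01 -1.675e-01]
 [ 0.000e+00  0.000e+00  0.000e+00  1.000e+00]]
-0.16 0.086 [199.8   9. ] [349.2   8.8] 149.4
-0.16 0.081 [202.5  12.7] [346.4  12.5] 143.9
-0.16 0.075 [205.5  16.8] [343.3  16.6] 137.8
-0.27 0.086 [215.8 257.1] [334.1 256.9] 118.2
-0.27 0.083 [216.8 254.4] [333.  254.3] 116.1
```

Slight droop of ~3.5° towards the free end, which will level on the rim. Grater centre is ≈ TCP + (0.004, 0.066). Lift, then carry over the mug.

>>> carry_out([
  {"jaw":0.04,"dx":0,"dy":0,"dz":-0.015,"yaw":0},
  {"jaw":0.04,"dx":0,"dy":0,"dz":-0.03,"yaw":0},
  {"jaw":0.04,"dx":0.01,"dy":-0.003,"dz":-0.025,"yaw":0},
  {"jaw":0.04,"dx":0.02,"dy":-0.006,"dz":-0.01,"yaw":0},
  {"jaw":0.04,"dx":0.03,"dy":-0.009,"dz":0,"yaw":0},
  {"jaw":0.04,"dx":0.03,"dy":-0.009,"dz":0,"yaw":0},
  {"jaw":0.04,"dx":0.03,"dy":-0.009,"dz":0,"yaw":0},
  {"jaw":0.04,"dx":0.03,"dy":-0.009,"dz":0,"yaw":0},
], grip_force=60)

```text
t: 12.3
tool_pos: [0.5211, -0.1282, 0.1422]
orientation: [-2.272, -2.168, 0.001]
force: [0.1, 0.6, -1.9]
opening: 0.0575
gripper_force: 60.0
```

>>> carry_out([
  {"jaw":0.04,"dx":0.03,"dy":-0.009,"dz":0,"yaw":0},
  {"jaw":0.04,"dx":0.03,"dy":-0.009,"dz":0,"yaw":0},
  {"jaw":0.04,"dx":0.03,"dy":-0.009,"dz":0,"yaw":0},
  {"jaw":0.04,"dx":0.03,"dy":-0.009,"dz":0,"yaw":0},
  {"jaw":0.04,"dx":0.03,"dy":-0.009,"dz":0,"yaw":0},
  {"jaw":0.04,"dx":0.03,"dy":-0.008,"dz":0,"yaw":0},
  {"jaw":0.04,"dx":0.02,"dy":-0.005,"dz":0,"yaw":0},
  {"jaw":0.04,"dx":0.01,"dy":-0.003,"dz":0,"yaw":0},
])

```text
t: 13.3
tool_pos: [0.4701, 0.0842, 0.1423]
orientation: [-2.271, -2.17, 0.001]
force: [-0.3, 0.2, -2.0]
opening: 0.0575
gripper_force: 60.0
```

>>> carry_out([
  {"jaw":0.04,"dx":0.01,"dy":-0.003,"dz":0,"yaw":0},
  {"jaw":0.04,"dx":0.003,"dy":-0.005,"dz":0,"yaw":0},
  {"jaw":0.04,"dx":0,"dy":0,"dz":0,"yaw":0},
  {"jaw":0.04,"dx":0,"dy":0,"dz":0,"yaw":0},
])

```text
t: 13.8
tool_pos: [0.4635, 0.0962, 0.1426]
orientation: [2.273, 2.168, -0.0]
force: [-0.7, -0.1, -1.1]
opening: 0.0577
gripper_force: 60.0
```

```bash
python3 - <<'E'
from h import *
print(read_state()["tool_pos"],read_state()["force"])
w=read_camera("wrist")
a=read_camera("side");t=read_camera("top");cv2.imwrite("pics/t6.png",t[:,:,::-1])
cc=lambda i,x,y:cv2.resize(i[y:y+150,x:x+200],(400,300))
cv2.imwrite("pics/c6.png",np.vstack([np.hstack([cv2.resize(w,(400,300)),cc(a,200,100)]),np.hstack([cc(t,100,150),np.zeros((300,400,3),np.uint8)])])[:,:,::-1])
E
```

```text
[0.46349211 0.09624002 0.14259018] [-0.69187994 -0.11574001 -1.10512083]
```

View pics/c6.png

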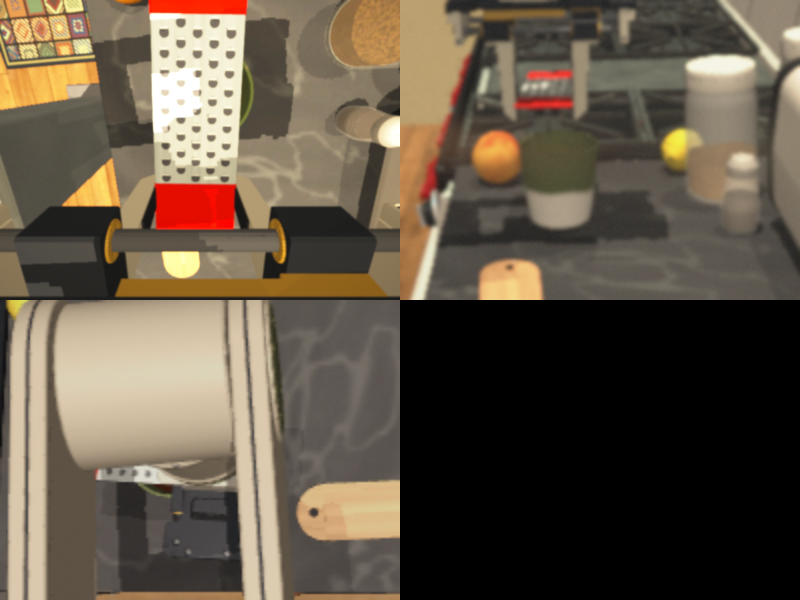

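I overshot about 9 mm in -x, so I'll correct dy by +0.009. Also cross-check the mug's x from the earlier side picture.

>>> carry_out([
  {"jaw":0.04,"dx":0,"dy":0.009,"dz":0,"yaw":0},
  {"jaw":0.04,"dx":0,"dy":0,"dz":0,"yaw":0},
  {"jaw":0.04,"dx":0,"dy":0,"dz":0,"yaw":0},
])

```text
t: 14.32
tool_pos: [0.4725, 0.0962, 0.1425]
orientation: [-2.273, -2.168, 0.0]
force: [0.7, -0.3, -1.4]
opening: 0.0572
gripper_force: 60.0
```

```bash
python3 - <<'E'
from h import *
print(read_state()["tool_pos"])
m=camera_model("wrist");w=read_camera("wrist");a=read_camera("side")
b=cv2.imread("pics/side.png")[:,:,::-1].copy()
h=cv2.cvtColor(b,cv2.COLOR_RGB2HSV)
G=(h[...,0]>25)&(h[...,0]<60)&(h[...,1]>80)
for r in range(168,192,4):
    x=np.where(G[r,240:320])[0]+240
    if len(x):print(r,x.min(),x.max(),x.mean())
print("proj rim C side",proj("side",np.array([.4765,.1615,.093])),"L/R",proj("side",np.array([.4315,.1615,.093])),proj("side",np.array([.5215,.1615,.093])))
for st,c,r in red(a,100):
    if 200<c[0]<340 and c[1]<230: print("side red",st,c)
print("pred centre of ends side",[proj("side",np.array(p)) for p in((.472,.0615,.16),(.480,.2615,.15))])
h=cv2.cvtColor(w,cv2.COLOR_RGB2HSV);R=((h[...,0]<8)|(h[...,0]>172))&(h[...,1]>150)&(h[...,2]>60)
col=np.where(R[:,275])[0];f=col[col<100].max();n=col[col>200].min();print(f,n)
print([ray("wrist",(275,f),z,m).round(4) for z in(.155,.16)],[ray("wrist",(275,n),z,m).round(4) for z in(.16,.163)])
cv2.imwrite("pics/w7.png",w[:,:,::-1])
for an in range(0,360,45):
    p=np.array([.4765+.045*np.cos(np.radians(an)),.1615+.045*np.sin(np.radians(an)),.093]);print(an,proj("wrist",p,m).round(0))
E
```

```text
[0.47246536 0.09619358 0.14245246]
168 264 295 279.5
172 261 298 280.9142857142857
176 262 296 278.55882352941177
180 263 295 278.8
184 263 294 278.0
188 262 293 277.8709677419355
proj rim C side [277.97209457 170.73422046] L/R [258.07002003 171.28440191] [297.86847326 170.18419648]
side red [262 149  28   5 112] [276.1875     151.42857143]
side red [211 181   7  18  61] [214.36065574 190.16393443]
pred centre of ends side [array([275.19998069, 154.67380565]), array([278.48560039, 135.06745751])]
18 258
[array([0.4797, 0.217 , 0.155 ]), array([0.4796, 0.2157, 0.16  ])] [array([0.4744, 0.104 , 0.16  ]), array([0.4744, 0.1055, 0.163 ])]
0 [340. 133.]
45 [320.  84.]
90 [270.  64.]
135 [223.  89.]
180 [208. 140.]
225 [231. 184.]
270 [277. 200.]
315 [321. 180.]
```

View pics/w7.png

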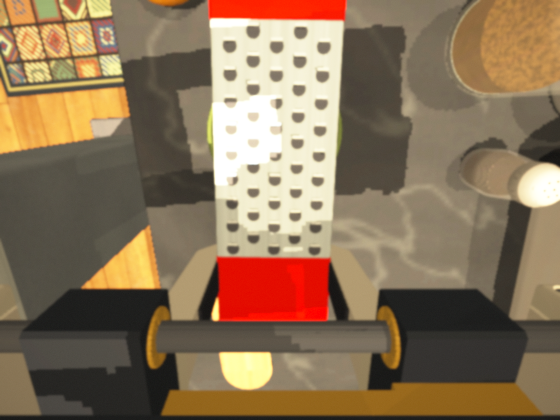

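The rim peeks out evenly at columns 208 and 341 (row ~130), so the grater is centred over the mug. Lowering.

>>> carry_out([
  {"jaw":0.04,"dx":0,"dy":0,"dz":0.015,"yaw":0},
  {"jaw":0.04,"dx":0,"dy":0,"dz":0.02,"yaw":0},
  {"jaw":0.04,"dx":0,"dy":0,"dz":0.01,"yaw":0},
  {"jaw":0.04,"dx":0,"dy":0,"dz":0.006,"yaw":0},
  {"jaw":0.04,"dx":0,"dy":0,"dz":0.003,"yaw":0},
  {"jaw":0.04,"dx":0,"dy":0,"dz":0,"yaw":0},
])

```text
t: 15.18
tool_pos: [0.4726, 0.0963, 0.0887]
orientation: [2.273, 2.168, 0.0]
force: [-0.0, 0.5, -2.1]
opening: 0.0572
gripper_force: 60.0
```

>>> carry_out([
  {"jaw":0.04,"dx":0,"dy":0,"dz":0.002,"yaw":0},
  {"jaw":0.04,"dx":0,"dy":0,"dz":0.002,"yaw":0},
  {"jaw":0.04,"dx":0,"dy":0,"dz":0,"yaw":0},
], grip_force=20)

```text
t: 15.55
tool_pos: [0.4724, 0.0963, 0.0845]
orientation: [-2.273, -2.169, -0.0]
force: [-0.2, 0.5, -1.3]
opening: 0.0588
gripper_force: 20.0
```

>>> carry_out([
  {"jaw":0.04,"dx":0,"dy":0,"dz":0.002,"yaw":0},
  {"jaw":0.04,"dx":0,"dy":0,"dz":0.001,"yaw":0},
  {"jaw":0.04,"dx":0,"dy":0,"dz":0,"yaw":0},
])

```text
t: 15.92
tool_pos: [0.4724, 0.0962, 0.0815]
orientation: [-2.273, -2.169, -0.0]
force: [0.4, -0.2, -1.5]
opening: 0.059
gripper_force: 20.0
```

>>> carry_out([
  {"jaw":0.04,"dx":0,"dy":0,"dz":0.002,"yaw":0},
  {"jaw":0.04,"dx":0,"dy":0,"dz":0,"yaw":0},
  {"jaw":0.04,"dx":0,"dy":0,"dz":0,"yaw":0},
])

```text
t: 16.3
tool_pos: [0.4724, 0.0962, 0.0796]
orientation: [-2.273, -2.169, 0.0]
force: [-0.0, -0.3, -0.0]
opening: 0.059
gripper_force: 20.0
```

```bash
python3 - <<'E'
from h import *
s=read_state();print(s["tool_pos"],s["force"],s["wrist_torque"])
w=read_camera("wrist");a=read_camera("side")
cv2.imwrite("pics/c8.png",np.hstack([cv2.resize(w,(400,300)),cv2.resize(a[120:220,220:353],(399,300),interpolation=cv2.INTER_CUBIC)])[:,:,::-1])
E
```

```text
[0.47240036 0.09623356 0.0795539 ] [-0.00775503 -0.30028403 -0.00866622] [-0.00524346 -0.04559689  0.01267934]
```

View pics/c8.png

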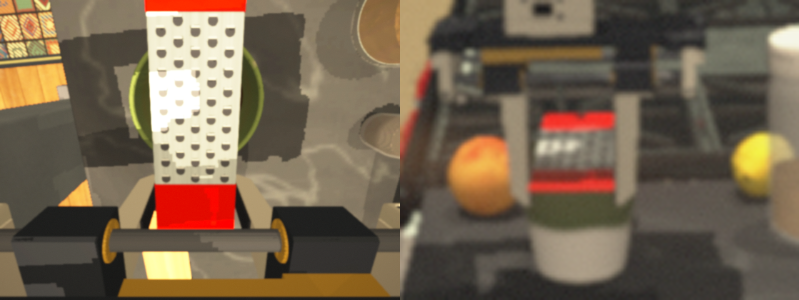

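The far rim is just touching (weight reading went to 0); the rim shows evenly on both sides (cols 130–148 and 240–263 in the crop). Soften the grip and let it settle level.

>>> carry_out([
  {"jaw":0.04,"dx":0,"dy":0,"dz":0,"yaw":0},
  {"jaw":0.04,"dx":0,"dy":0,"dz":0.001,"yaw":0},
  {"jaw":0.04,"dx":0,"dy":0,"dz":0.001,"yaw":0},
  {"jaw":0.04,"dx":0,"dy":0,"dz":0,"yaw":0},
], grip_force=5)

```text
t: 16.9
tool_pos: [0.4724, 0.0963, 0.0774]
orientation: [-2.273, -2.169, 0.0]
force: [0.6, -0.5, -0.7]
opening: 0.06
gripper_force: 5.0
```

>>> carry_out([
  {"jaw":0.04,"dx":0,"dy":0,"dz":0.001,"yaw":0},
  {"jaw":0.04,"dx":0,"dy":0,"dz":0,"yaw":0},
])

```text
t: 17.15
tool_pos: [0.4723, 0.0962, 0.0764]
orientation: [-2.273, -2.169, 0.0]
force: [-0.9, -0.2, -0.6]
opening: 0.0595
gripper_force: 5.0
```

>>> carry_out([
  {"jaw":0.04,"dx":0,"dy":0,"dz":0.001,"yaw":0},
  {"jaw":0.04,"dx":0,"dy":0,"dz":0,"yaw":0},
], grip_force=3)

```text
t: 17.4
tool_pos: [0.4725, 0.0962, 0.0756]
orientation: [2.273, 2.169, 0.0]
force: [-0.8, -0.6, 0.1]
opening: 0.0597
gripper_force: 3.0
```

```bash
python3 - <<'E'
from h import *
s=read_state();print(s["tool_pos"],s["force"],s["opening"])
m=camera_model("wrist");w=read_camera("wrist");cv2.imwrite("pics/w9.png",w[:,:,::-1])
h=cv2.cvtColor(w,cv2.COLOR_RGB2HSV);R=((h[...,0]<8)|(h[...,0]>172))&(h[...,1]>150)&(h[...,2]>60)
col=np.where(R[:,275])[0];f=col[col<100].max();n=col[col>200].min()
x=np.where(R[f-4,150:400])[0]+150;x2=np.where(R[n+5,150:400])[0]+150
print(f,n,x.min(),x.max(),x2.min(),x2.max())
for z in(.094,.096,.098):print(z,ray("wrist",(275,f),z,m).round(4),ray("wrist",(275,n),z,m).round(4))
E
```

```text
[0.47245991 0.09624418 0.07556889] [-0.84337828 -0.5911074   0.10354267] 0.05965932259428437
12 259 200 346 215 331
0.094 [0.4796 0.2178 0.094 ] [0.4744 0.1039 0.094 ]
0.096 [0.4796 0.2172 0.096 ] [0.4744 0.1049 0.096 ]
0.098 [0.4796 0.2167 0.098 ] [0.4744 0.1059 0.098 ]
```

Now almost level (boundary span 112 mm against 110). Release slowly.

>>> carry_out([
  {"jaw":0.062,"dx":0,"dy":0,"dz":0,"yaw":0},
  {"jaw":0.064,"dx":0,"dy":0,"dz":0,"yaw":0},
  {"jaw":0.068,"dx":0,"dy":0,"dz":0,"yaw":0},
  {"jaw":0.08,"dx":0,"dy":0,"dz":0,"yaw":0},
  {"jaw":0.09,"dx":0,"dy":0,"dz":0,"yaw":0},
  {"jaw":0.09,"dx":0,"dy":0,"dz":0,"yaw":0},
  {"jaw":0.09,"dx":0,"dy":0,"dz":0,"yaw":0},
])

```text
t: 18.32
tool_pos: [0.4724, 0.0963, 0.0755]
orientation: [-2.273, -2.169, -0.0]
force: [0.6, 0.4, 1.0]
opening: 0.0903
gripper_force: 0.0
```

```bash
python3 - <<'E'
from h import *
s=read_state();print(s["tool_pos"],s["force"],s["opening"])
m=camera_model("wrist");w=read_camera("wrist")
h=cv2.cvtColor(w,cv2.COLOR_RGB2HSV);R=((h[...,0]<8)|(h[...,0]>172))&(h[...,1]>150)&(h[...,2]>60)
col=np.where(R[:,275])[0];f=col[col<100].max();n=col[col>200].min()
x=np.where(R[f-4,150:400])[0]+150;x2=np.where(R[n+5,150:400])[0]+150
print(f,n,x.min(),x.max(),x2.min(),x2.max())
for z in(.094,.096,.098):print(z,ray("wrist",(275,f),z,m).round(4),ray("wrist",(275,n),z,m).round(4))
E
```

```text
[0.47238232 0.09627179 0.07553435] [0.64613863 0.39303969 0.96768825] 0.09030518985779103
12 259 200 346 216 330
0.094 [0.4796 0.2178 0.094 ] [0.4743 0.1039 0.094 ]
0.096 [0.4796 0.2173 0.096 ] [0.4744 0.1049 0.096 ]
0.098 [0.4795 0.2167 0.098 ] [0.4744 0.1059 0.098 ]
```

The grater didn't move on release. Raise the gripper straight up, clear of everything, and look.

>>> carry_out([
  {"jaw":0.09,"dx":0,"dy":0,"dz":-0.01,"yaw":0},
  {"jaw":0.09,"dx":0,"dy":0,"dz":-0.03,"yaw":0},
  {"jaw":0.09,"dx":0,"dy":0,"dz":-0.04,"yaw":0},
  {"jaw":0.09,"dx":0,"dy":0,"dz":-0.04,"yaw":0},
  {"jaw":0.09,"dx":-0.05,"dy":0,"dz":-0.02,"yaw":0},
  {"jaw":0.09,"dx":-0.055,"dy":0,"dz":0,"yaw":0},
  {"jaw":0.09,"dx":-0.055,"dy":0,"dz":0,"yaw":0},
  {"jaw":0.09,"dx":-0.055,"dy":0,"dz":0,"yaw":0},
])

```text
t: 19.38
tool_pos: [0.4622, -0.1202, 0.2167]
orientation: [2.272, 2.168, 0.001]
force: [0.2, 0.8, -0.5]
opening: 0.0904
gripper_force: 0.0
```

>>> carry_out([
  {"jaw":0.09,"dx":-0.05,"dy":0,"dz":0,"yaw":0},
  {"jaw":0.09,"dx":-0.03,"dy":0,"dz":0,"yaw":0},
  {"jaw":0.09,"dx":0,"dy":0,"dz":0,"yaw":0},
])

```text
t: 19.75
tool_pos: [0.4582, -0.2004, 0.2162]
orientation: [2.276, 2.165, -0.0]
force: [0.6, 0.3, -0.3]
opening: 0.0897
gripper_force: 0.0
```

```bash
python3 - <<'E'
from h import *
a=read_camera("side");t=read_camera("top")
for st,c,r in red(t): print(st,c,ray("top",c,.096).round(4))
cv2.imwrite("pics/c10.png",np.hstack([cv2.resize(t[150:300,100:300],(400,300)),cv2.resize(a[120:270,210:410],(400,300))])[:,:,::-1])
E
```

```text
[134 208  24  31 629] [145.82034976 223.13831479] [0.4791 0.2387 0.096 ]
[215 212  23  31 629] [225.48012719 226.72337043] [0.4729 0.0835 0.096 ]
[  7 315  24  15 262] [ 17.56870229 323.01908397] [0.2876 0.4733 0.096 ]
```

View pics/c10.png

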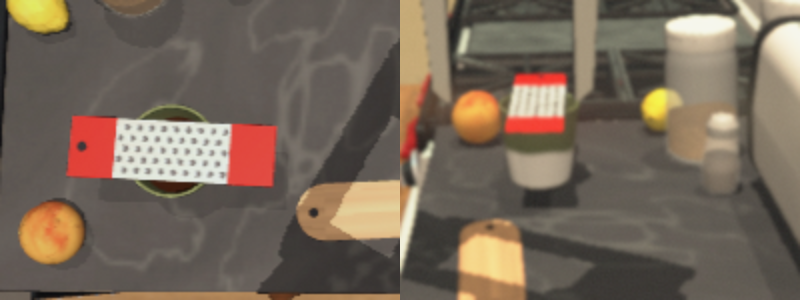

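The grater lies flat across the mug: its centre is (0.476, 0.161) against the rim at (0.4765, 0.1615). The mug is upright and the spatula hasn't moved. Handing in.

```bash
python3 -c "
from plant import *
print(close_job())"
```

```text
the job is handed in; nothing more can be done
None
```

The grater lies flat across the upright mug, its middle within about 1 mm of the mug's middle by the top camera; the spatula was left where it lay, and the job was handed in at about 20 s.

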